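# Set a sloped module on the test rail and hold a spring probe on its pad

## Robot

A 6-joint arm with a two-finger parallel gripper is mounted at the origin on the work surface. World frame = base frame: x ahead of the robot, y to its left, z up, the work surface at z = 0. Lengths are in mm, angles in rad, forces in N, time in s.
With the tool pointing down it reaches from about 275 to 1000 mm from the base axis. Payload 8.4 kg.
Tool frame: the origin (TCP) lies midway between the tips of the shut fingers; the grasp point (between the pads) lies 19 mm behind it; z points along the fingers, y is the line along which they close (so a half turn about z gives the same grasp; the last joint's range is limited). The gripper opens to 85 mm and grips with 20 to 120 N. Pads are 22 mm wide; open, the fingers measure 114 mm over their backs; the gripper's body (76 mm by 85 mm) begins 54 mm behind the grasp point. The pads swing forward as they close: fully open they stand 13 mm farther back than shut.
Start: joints at [1.227, 0.353, 1.633, -0, 1.155, -0.002], TCP at [209.488, 588.848, 231.281] pointing down, gripper open.
Joint ranges: [-2.63, 2.63], [-0.92, 2.1], [0.06, 2.66], [-1.3, 4.44], [0, 2.69], [-3.02, 3.02]. Speed limits (rad/s): [2.22, 2.22, 2.79, 3.14, 3.14, 3.14].

## Interface

Orientations are given as [roll, pitch, yaw] about the fixed x, y, z axes, in that order (R = Rz(yaw) Ry(pitch) Rx(roll)).
In Python, from rig import * gives the robot as it stands.
- The arm moves only by the shell command python3 -m jog 'ROWS' [FORCE]. ROWS is JSON, a list of rows, each an object of numbers: "x", "y", "z": the shift along the tool's x, y, z in cm; "spin": the turn about the tool's z in rad; "grip": the closure, from 0 (fully open) to 1 (shut). In form: [{"x": .., "y": .., "z": .., "spin": .., "grip": ..}, ...]. A call has 1 to 20 rows; each row shifts and turns the commanded pose from where the row before left it, along the tool's axes as they then stand; what a row does not reach is not made up. A row lasts 1/12 s, in which the tool goes at most 41.7 mm and 7.16 degrees, less where a joint would pass 70% of its speed; a pose out of reach is approached as far as the arm can. A call with a gripper value outside its range is refused whole. The fingers move at their own pace and stop on an object; FORCE is the grip in N (left out, the last holds). Time passes only in rows, so rows that do not move let the fingers close. It gives the time, the measured TCP pose, the force, the opening and the grip force at its end, in the units of the state.
- sense(): the state, without advancing time (a new reading comes with each control period).
- grab_frame(name): name is "scene" or "top" or "wrist"; returns a dict with "pixels" (420x560x3 uint8, blue, green, red), "camera_matrix" (3x3 intrinsics, pixels), "rvec" (rotation vector, rad) and "tvec" (3), from world to camera coordinates, as OpenCV has them; the wrist camera has in their place "T_tool_cam" (4x4, takes a point from camera to tool coordinates, whose origin is the TCP and whose axes are the flange's). Camera axes: x right, y down, z forward; pixel columns grow to the right and rows downward; lengths in mm; the calibration is good to about 2 mm. A picture is of the moment at which its call begins: read the wrist's pose just before it. There is no depth.
- sign_off(): hands the job in; it is judged then, once.
The state is a dict: "clock": time; "qpos": joint angles; "qvel": joint speeds; "joint_efforts": joint torques, N m; "eef_pos": TCP position; "tcp_rot": TCP orientation; "contact_force": force on the tool from outside, world axes, zero at the start; "wrist_torque": the same for the moment, N m; "opening": opening from 0.0 (shut) to 1.0 (fully open); "grasp_force": force on a finger pad.
Only numpy, scipy, OpenCV 4.12 (cv2) and the standard library are available. Lean on these libraries where they do the work, as an engineer would, in place of code of your own. Each camera call takes 0.05 s, during which the arm holds its last target. There are 200 camera calls.

## Task

Set the black module with the sloping top down gently on the white rail, midway between the two end stops, in line with the rail, its low edge towards the robot, and let go of it. Then take the spring probe from its holder and hold its tip on the module's one round brass pad, square to the sloping face, pressed lightly so that the plunger is about half way in and never bottoms. Finish while still holding the probe there, and leave everything else on the table undisturbed.

Things in the scene. Friction and masses are not known exactly. Their poses are not given: they have to be found in the camera images.
- module: black plastic wedge-topped housing, loose, about 250 g, 60 (its x) x 46 (its y) mm, upright sides; the top slopes at 20 degrees, from 26 mm high at the low edge (its -x side) to 46 mm along the back (+x). Starts on the table on the robot's left or right, low edge roughly towards the robot. Origin: centre of the underside; z up.
- module_low_edge (a point): middle of the module's low top edge, at (-30, 0, 26) mm in the module's frame.
- test_pad: the round brass pad, 12 mm across, flat on the module's sloping face at (-6, 11, 34.7) mm in the module's frame (on the module's +y half). The only round pad; three small square ones (5 mm) are not to be probed. Origin: centre of the pad on the face; z: outward normal of the sloping face, x: up the slope.
- rail: fixed white plastic rail lying across in front of the robot, 90 (its x, pointing away from the robot) x 220 (its y, lengthwise) x 15 mm high, with two white end stops on top, each 60 x 20 mm and 30 mm tall, centred at y = -80 and +80 mm (140 mm clear between them). Origin: centre of the underside, midway between the stops; module belongs on the 15 mm high top with its x along the rail's x.
- probe: spring-loaded test probe, 100 g, standing upright in its holder. Origin at the tip of the extended plunger, z along the probe from tip to handle end. Thin brass plunger (5 mm diameter, round end) from z = 0 to 20 mm, steel barrel 14 mm diameter from 20 to 45, flange 28 mm diameter from 45 to 50, black square handle 20 x 20 mm (sides along its x and y) from 50 to 120, cap 12 mm diameter to 126.
- probe_tip (a point): the very end of the probe's plunger; it moves along the probe's z as the plunger goes in.
- plunger (a joint): how far the plunger is pushed into the probe, m: 0 extended, 0.010 bottomed. Spring: 1 N at first, 3 N half way (0.005), 5 N at 0.010.
- holder: fixed grey block 70 x 70 x 60 mm high with an upright 18 mm hole through its middle; the probe's flange rests on its top, so the probe's origin is 15 mm above the table. On the other side from the module. Origin: centre of the underside.
- flat_module: bystander: low flat-topped black housing 55 x 46 x 22 mm, between robot and rail; origin under its centre.
- jar: bystander: jar 44 mm diameter, 60 mm high, beyond the left place; origin under its centre.
- tape: bystander: roll of grey tape 60 mm diameter, 22 mm high, beyond the right place; origin under its centre.
- screwdriver: bystander: screwdriver lying far left; origin under it.
- board: bystander: small green circuit board 50 x 70 x 4 mm lying beyond the rail; origin under its centre.

How it is judged (in metres and radians):
On the way, in this order (a step that is already met when the one before it is completed fails the run):
1. the module stands on the rail midway between the stops, low edge to the robot, let go (x of module in the frame of rail between -0.012 and 0.012 m and y of module in the frame of rail between -0.01 and 0.01 m and z of module in the frame of rail between 0.012 and 0.018 m and angle between module's own z axis and vertical below 0.06 rad and angle between the x axis of module and the x axis of rail, either way round below 0.17 rad and x of module_low_edge in the frame of rail below 0 m and linear speed of module below 0.02 m/s and contact force between the fingers and module below 0.1 N), for 0.2 s.
2. the probe is lifted clear of its holder, module still in place (all of step 1 and height (world z) of probe above 0.07 m and contact force between probe and holder below 0.05 N), for 0.1 s.
At the end, for the whole second after the job is handed in: Module on the rail within 12 mm across and 10 mm along of the midpoint, 10 degrees of its direction, low edge to the robot, not touched by fingers; held probe's tip within 6 mm of the pad centre, axis within 8 degrees of square to the face, plunger 2 to 8 mm in (0.8 to 8 N), all still (all of step 1 and distance between probe_tip and test_pad below 0.006 m and angle between the z axis of probe and the z axis of test_pad, either way round below 0.14 rad and value of joint plunger between 0.002 and 0.008 m and contact force between probe and module between 0.8 and 8 N and contact force between the fingers and probe above 1 N and contact force between probe and holder below 0.05 N and contact force between probe and rail below 0.05 N and linear speed of probe below 0.02 m/s); the arm keeps its last pose, push and grip.
It fails at once if the plunger is bottomed or the probe rammed on the module (contact force between probe and module above 12 N or (value of joint plunger above 0.0097 m and contact force between probe and module above 4 N)).
It fails at once if the module is dropped instead of set down (linear speed of module above 0.5 m/s and contact force between the fingers and module below 0.1 N).
It fails at once if a bystander is disturbed (moved more than 30 mm) (distance of any of flat_module, jar, tape, screwdriver, board from where it was at the start of the episode above 0.03 m).
It also fails if it takes over 56 s, if anything falls off the work surface, if the arm or the gripper's body presses on something with over 40 N, if the wrist force passes 120 N, or if a joint passes its speed limit or range.

## Working session

There is one attempt and no reset: what is moved stays moved. The work goes in short steps, Python scripts to look and compute and a shell command to move; the robot and the scene stay as the last step left them, time stands still between calls to the robot, and variables do not carry over. Pictures are saved under pics/ and viewed, at most 10 in all, crops included, and the job is handed in when it is done.

```bash
mkdir -p pics; python3 - <<'E'
from rig import *
import cv2,numpy as np
s=sense();print(s)
for n in("scene","top"):
    f=grab_frame(n);cv2.imwrite(f"pics/{n}0.png",f["pixels"]);
    R=cv2.Rodrigues(np.array(f["rvec"]))[0];print(n,(-R.T@np.array(f["tvec"]).ravel()),f["camera_matrix"],R)
f=grab_frame("wrist");print(f["T_tool_cam"],f["camera_matrix"])
E
```

```text
{'clock': 0.0, 'qpos': array([ 1.22656592e+00,  3.53660067e-01,  1.63415891e+00, -4.83738928e-06,
        1.15519728e+00, -2.42748824e-03]), 'qvel': array([-1.31219083e-04, -1.05106613e-03, -4.33131646e-04, -6.22459246e-05,
       -2.21857487e-04,  8.02978381e-04]), 'joint_efforts': array([ 5.05125299e-04, -6.05272794e+01, -3.42066193e+01, -3.86557474e-05,
        9.43991763e-03,  1.59151489e-05]), 'eef_pos': array([209.34339909, 588.37666125, 230.54363997]), 'tcp_rot': array([-3.14016905e+00,  9.67046287e-07,  2.79979169e+00]), 'contact_force': array([-0.07982136, -0.37310801,  0.73462812]), 'wrist_torque': array([-0.01732809, -0.023166  ,  0.04321452]), 'grasp_force': 0.0, 'opening': 0.9996566858339297}
scene [1238.90767313 -386.16955698  631.25229792] [[428.84455191   0.         290.50206999]
 [  0.         428.84455191 211.99453223]
 [  0.           0.           1.        ]] [[ 0.57342486  0.81911345  0.01539741]
 [ 0.47439563 -0.31666315 -0.82138495]
 [-0.66793167  0.47830701 -0.57016636]]
top [ 363.58735675   77.59213153 1458.21852404] [[515.6904277    0.         275.40389247]
 [  0.         515.6904277  204.09076406]
 [  0.           0.           1.        ]] [[-0.02651365 -0.99957032 -0.01249778]
 [-0.98850838  0.0280774  -0.14853564]
 [ 0.14882272  0.00841594 -0.98882808]]
[[ 1.09716046e-03 -9.59661388e-01 -2.81156213e-01  7.09418188e+01]
 [ 9.99998922e-01  1.32724906e-03 -6.27944132e-04 -5.96422140e-01]
 [ 9.75778056e-04 -2.81155221e-01  9.59661810e-01 -1.42236075e+02]
 [ 0.00000000e+00  0.00000000e+00  0.00000000e+00  1.00000000e+00]] [[306.22692177   0.         277.05387252]
 [  0.         306.22692177 210.19561521]
 [  0.           0.           1.        ]]
```

View pics/top0.png

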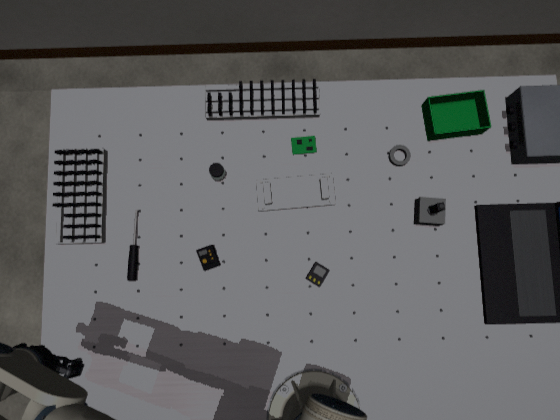

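View pics/scene0.png

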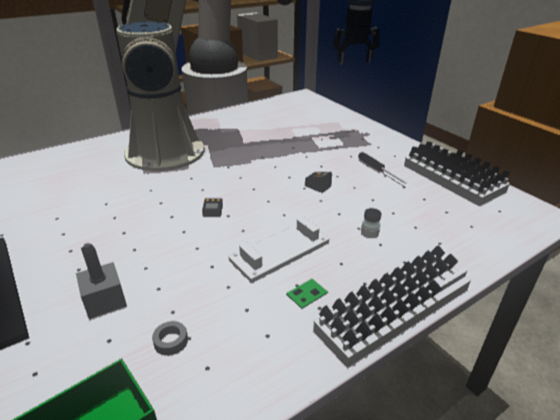

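The top view shows the module at about (208,257), rail centre at (296,192), holder at (430,211) and flat module at (318,274). The scene view agrees with this. The probe is upright in the holder at right, and the module is on the left.

```bash
cat > h.py <<'E'
from rig import *
import cv2,numpy as np
from scipy.spatial.transform import Rotation as Ro
def cam(f,s=None):
    K=np.array(f["camera_matrix"])
    if "rvec" in f:
        R=cv2.Rodrigues(np.array(f["rvec"]))[0].T; return K,R,-R@np.array(f["tvec"]).ravel()
    T=np.array(f["T_tool_cam"]);W=np.eye(4);W[:3,:3]=Ro.from_euler('xyz',s["tcp_rot"]).as_matrix();W[:3,3]=s["eef_pos"];M=W@T
    return K,M[:3,:3],M[:3,3]
def onz(c,uv,z):
    K,R,C=c;uv=np.atleast_2d(uv).astype(float)
    d=np.c_[(uv-K[:2,2])/K[[0,1],[0,1]],np.ones(len(uv))]@R.T
    return (C+d*((z-C[2])/d[:,2])[:,None])[:,:2]
def proj(c,P):
    K,R,C=c;p=(np.atleast_2d(P)-C)@R@K.T;return p[:,:2]/p[:,2:]
def snap(name):
    s=sense();f=grab_frame("wrist");cv2.imwrite(f"pics/{name}.png",f["pixels"]);np.savez(f"pics/{name}.npz",K=f["camera_matrix"],T=f["T_tool_cam"],rot=s["tcp_rot"],pos=s["eef_pos"])
    return s,f,cam(f,s)
def load(name):
    d=np.load(f"pics/{name}.npz");return cv2.imread(f"pics/{name}.png"),cam(dict(camera_matrix=d["K"],T_tool_cam=d["T"]),dict(tcp_rot=d["rot"],eef_pos=d["pos"]))
E
python3 - <<'E'
from h import *
f=grab_frame("top");c=cam(f);im=f["pixels"];g=cv2.cvtColor(im,6)
for n,(u,v),z in(("module",(208,257),36),("flat",(318,274),22),("holder",(428,211),60),("jar",(217,171),60),("tape",(400,155),22)):
    print(n,onz(c,(u,v),z).round())
print("rail corners",onz(c,[(257,180),(334,173),(336,205),(258,210)],15).round())
print("stops",onz(c,[(267,192),(325,188)],45).round())
out=[]
for u,v in((208,257),(296,192),(430,211)):
    r=30 if u!=296 else 45
    out.append(cv2.resize(im[v-r:v+r,u-r:u+r],(265,265),interpolation=cv2.INTER_CUBIC))
cv2.imwrite("pics/c0.png",np.hstack(out))
E
```

```text
module [[436. 279.]]
flat [[382. -22.]]
holder [[ 543. -326.]]
jar [[671. 249.]]
tape [[ 711. -269.]]
rail corners [[652. 140.]
 [666. -80.]
 [573. -81.]
 [565. 140.]]
stops [[611. 112.]
 [618. -49.]]
```

View pics/c0.png

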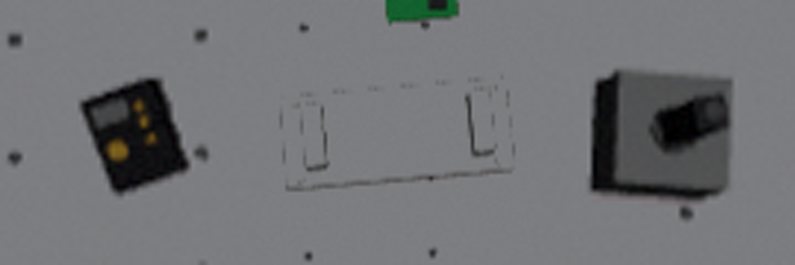

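```bash
cat > to.py <<'E'
# python3 to.py x y z toolyaw_deg : needed shift in present tool axes (cm) and spin
import sys
from h import *
t=[float(a) for a in sys.argv[1:5]];s=sense();R=Ro.from_euler('xyz',s["tcp_rot"]).as_matrix()
yaw=np.arctan2(R[1,0],R[0,0]);dy=(np.radians(t[3])-yaw+np.pi)%(2*np.pi)-np.pi
print("d cm",(R.T@(np.array(t[:3])-s["eef_pos"])/10).round(2),"spin",round(-dy,3),"t",round(s["clock"],2),"tilt",R[:,2].round(3),"pos",s["eef_pos"].round(1),"yaw",np.degrees(yaw).round(1),"q",s["qpos"].round(2),"F",s["contact_force"].round(1),"open",round(s["opening"],3),"g",round(s["grasp_force"],1))
E
python3 to.py 436 279 140 200
```

```text
d cm [-31.73 -21.57   9.1 ] spin -0.691 t 0.2 tilt [-0.    -0.001 -1.   ] pos [209.4 588.6 230.9] yaw 160.4 q [ 1.23  0.35  1.63  0.    1.16 -0.  ] F [0.1 0.4 0.3] open 1.001 g 0.0
```

```bash
python3 -m jog '[{"x":-2.64,"y":-1.8,"z":0.76},{"x":-2.64,"y":-1.8,"z":0.76},{"x":-2.64,"y":-1.8,"z":0.76},{"x":-2.64,"y":-1.8,"z":0.76},{"x":-2.64,"y":-1.8,"z":0.76},{"x":-2.64,"y":-1.8,"z":0.76},{"x":-2.64,"y":-1.8,"z":0.76},{"x":-2.64,"y":-1.8,"z":0.76},{"x":-2.64,"y":-1.8,"z":0.76},{"x":-2.64,"y":-1.8,"z":0.76},{"x":-2.64,"y":-1.8,"z":0.76},{"x":-2.64,"y":-1.8,"z":0.76},{"spin":-0.115},{"spin":-0.115},{"spin":-0.115},{"spin":-0.115},{"spin":-0.115},{"spin":-0.115},{}]'; python3 to.py 436 279 140 200; python3 -c "
from h import *
snap('w1')"
```

```text
d cm [-31.73 -21.57   9.1 ] spin -0.691 t 0.2 tilt [-0.    -0.001 -1.   ] pos [209.4 588.6 230.9] yaw 160.4 q [ 1.23  0.35  1.63  0.    1.16 -0.  ] F [0.1 0.4 0.3] open 1.001 g 0.0schema error: expected keys x, y, z, spin, grip
```

View pics/w1.png

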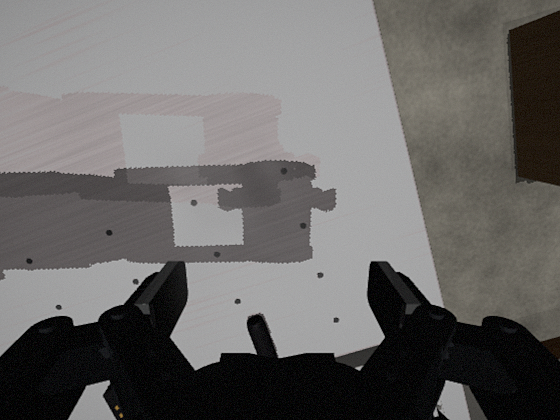

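The wrist picture shows only the table and open fingers (TCP falls near row 265). The move was refused because every key is required.

```bash
python3 -m jog '[{"x":-2.64,"y":-1.8,"z":0.76,"spin":0,"grip":0},{"x":-2.64,"y":-1.8,"z":0.76,"spin":0,"grip":0},{"x":-2.64,"y":-1.8,"z":0.76,"spin":0,"grip":0},{"x":-2.64,"y":-1.8,"z":0.76,"spin":0,"grip":0},{"x":-2.64,"y":-1.8,"z":0.76,"spin":0,"grip":0},{"x":-2.64,"y":-1.8,"z":0.76,"spin":0,"grip":0},{"x":-2.64,"y":-1.8,"z":0.76,"spin":0,"grip":0},{"x":-2.64,"y":-1.8,"z":0.76,"spin":0,"grip":0},{"x":-2.64,"y":-1.8,"z":0.76,"spin":0,"grip":0},{"x":-2.64,"y":-1.8,"z":0.76,"spin":0,"grip":0},{"x":-2.64,"y":-1.8,"z":0.76,"spin":0,"grip":0},{"x":-2.64,"y":-1.8,"z":0.76,"spin":0,"grip":0},{"x":0,"y":0,"z":0,"spin":-0.115,"grip":0},{"x":0,"y":0,"z":0,"spin":-0.115,"grip":0},{"x":0,"y":0,"z":0,"spin":-0.115,"grip":0},{"x":0,"y":0,"z":0,"spin":-0.115,"grip":0},{"x":0,"y":0,"z":0,"spin":-0.115,"grip":0},{"x":0,"y":0,"z":0,"spin":-0.115,"grip":0},{"x":0,"y":0,"z":0,"spin":0,"grip":0},{"x":0,"y":0,"z":0,"spin":0,"grip":0}]'; python3 to.py 436 279 140 200; python3 -c "
from h import *
s,f,c=snap('w2')
K,R,C=c
im=f['pixels'];hsv=cv2.cvtColor(im,40)
m=cv2.inRange(hsv,(15,100,50),(35,255,255))
n,l,st,ce=cv2.connectedComponentsWithStats(m)
for a,b in zip(st[1:],ce[1:]):
  if a[4]>20: print(a,b.round(1))
"
```

```text
clock: 1.92
eef_pos: [435.6, 279.1, 140.1]
tcp_rot: [-3.142, 0.0, -2.797]
contact_force: [-0.5, 0.2, 0.2]
opening: 1.001
grasp_force: 0.0
d cm [-0.04 -0.03  0.01] spin -0.004 t 1.92 tilt [ 0. -0. -1.] pos [435.6 279.1 140.1] yaw -160.3 q [ 0.57  0.3   1.95 -0.    0.9  -1.35] F [-0.5  0.2  0.2] open 1.001 g 0.0
[284 196  15  14 161] [291.3 202.8]
[262 199   7   7  35] [264.9 201.7]
[262 214   6   6  36] [264.5 216.5]
[261 226   7   6  36] [264.3 228.6]
```

View pics/w2.png

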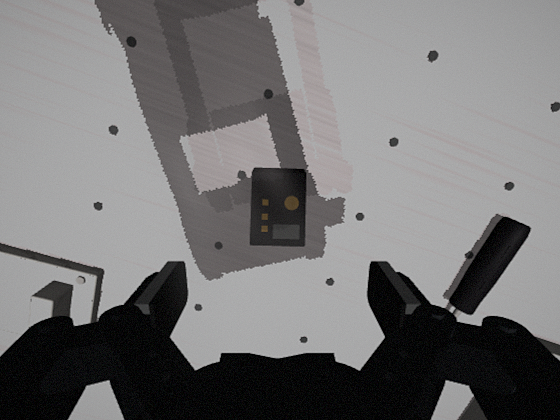

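The module is well in view: back edge near row 245, columns 250–305. The round pad is at (291,203) and the small pads at column 264.

```bash
python3 - <<'E'
from h import *
im,c=load('w2')
m=(im.max(2)<58).astype(np.uint8);m[:150]=0;m[:,:240]=0;m[:,320:]=0;m[252:]=0
m=cv2.morphologyEx(m,cv2.MORPH_OPEN,np.ones((5,5)))
for v in (165,168,170,172,175,180,200,220,235,240,243,245,247): 
    x=np.where(m[v])[0];print(v,(x.min(),x.max(),im[v,x.min()-3].tolist()) if len(x) else None)
# corner by lines: left/right edges
bl,br=[(250,245),(305.5,245)]
vs=np.arange(236,243);L=np.mean([np.where(m[v])[0].min() for v in vs]);Rr=np.mean([np.where(m[v])[0].max() for v in vs])+1
bot=np.array([(u,np.where(m[200:252,u])[0].max()+201) for u in range(256,302)]);k=np.polyfit(bot[:,0],bot[:,1],1)
P=onz(c,[(L,np.polyval(k,L)),(Rr,np.polyval(k,Rr))],46);print("back corners",P.round(1),"len",np.linalg.norm(P[0]-P[1]))
d=P[1]-P[0];yaw=np.arctan2(d[1],d[0])-np.pi/2;print("yaw",np.degrees(yaw))
R2=np.array([[np.cos(yaw),-np.sin(yaw)],[np.sin(yaw),np.cos(yaw)]])
print("origin from back",P.mean(0)-R2@[30,0])
pad=onz(c,(291.3,202.8),34.7)[0];print("origin from pad",pad-R2@[-6,11])
E
```

```text
165 None
168 (np.int64(254), np.int64(287), [167, 166, 171])
170 (np.int64(253), np.int64(304), [160, 160, 168])
172 (np.int64(252), np.int64(305), [161, 163, 168])
175 (np.int64(252), np.int64(305), [164, 164, 172])
180 (np.int64(252), np.int64(305), [86, 85, 88])
200 (np.int64(251), np.int64(305), [87, 87, 88])
220 (np.int64(251), np.int64(304), [102, 100, 105])
235 (np.int64(250), np.int64(304), [93, 94, 99])
240 (np.int64(250), np.int64(304), [99, 101, 105])
243 (np.int64(250), np.int64(304), [94, 92, 98])
245 (np.int64(274), np.int64(304), [65, 63, 67])
247 None
back corners [[469.4 266.5]
 [455.3 310.1]] len 45.78957120454659
yaw 17.91776869595919
origin from back [433.83979151 279.04072192]
origin from pad [435.75732468 279.0235819 ]
```

```bash
python3 -m jog '[{"x":0.1,"y":0,"z":2.7,"spin":0.03,"grip":0},{"x":0,"y":0,"z":2.7,"spin":0,"grip":0},{"x":0,"y":0,"z":2.7,"spin":0,"grip":0},{"x":0,"y":0,"z":2.7,"spin":0,"grip":0},{"x":0,"y":0,"z":2.6,"spin":0,"grip":0},{"x":0,"y":0,"z":0,"spin":0,"grip":0},{"x":0,"y":0,"z":0,"spin":0,"grip":0.3},{"x":0,"y":0,"z":0,"spin":0,"grip":0.45},{"x":0,"y":0,"z":0,"spin":0,"grip":0.6},{"x":0,"y":0,"z":0,"spin":0,"grip":0.7},{"x":0,"y":0,"z":0,"spin":0,"grip":0.7},{"x":0,"y":0,"z":0,"spin":0,"grip":0.7}]' 40; python3 to.py 614 30 100 182.5
```

```text
clock: 2.97
eef_pos: [435.8, 279.6, 7.9]
tcp_rot: [3.141, 0.003, -2.824]
contact_force: [-1.9, -0.5, 8.1]
opening: 0.535
grasp_force: 41.9
d cm [ -9.16 -29.27  -9.21] spin 0.274 t 2.97 tilt [ 0.003  0.002 -1.   ] pos [435.8 279.6   7.9] yaw -161.8 q [ 0.57  0.52  2.01  0.    0.61 -1.32] F [-1.9 -0.5  8.1] open 0.535 g 41.9
```

```bash
python3 -m jog '[{"x":0,"y":0,"z":-2,"spin":0,"grip":0.7},{"x":0,"y":0,"z":-4,"spin":0,"grip":0.7},{"x":0,"y":0,"z":-4,"spin":0,"grip":0.7},{"x":0,"y":0,"z":-4,"spin":0,"grip":0.7},{"x":-1.36,"y":-2.64,"z":0,"spin":0,"grip":0.7},{"x":-1.36,"y":-2.64,"z":0,"spin":0,"grip":0.7},{"x":-1.36,"y":-2.64,"z":0,"spin":0,"grip":0.7},{"x":-1.36,"y":-2.64,"z":0,"spin":0,"grip":0.7},{"x":-1.36,"y":-2.64,"z":0,"spin":0,"grip":0.7},{"x":-1.36,"y":-2.64,"z":0,"spin":0,"grip":0.7},{"x":-1.36,"y":-2.64,"z":0,"spin":0,"grip":0.7},{"x":-1.36,"y":-2.64,"z":0,"spin":0,"grip":0.7},{"x":-1.36,"y":-2.64,"z":0,"spin":0,"grip":0.7},{"x":-1.36,"y":-2.64,"z":0,"spin":0,"grip":0.7},{"x":-1.36,"y":-2.64,"z":0,"spin":0,"grip":0.7},{"x":-1.36,"y":-2.64,"z":0,"spin":0,"grip":0.7},{"x":0,"y":0,"z":0,"spin":0.09,"grip":0.7},{"x":0,"y":0,"z":0,"spin":0.09,"grip":0.7},{"x":0,"y":0,"z":0,"spin":0.09,"grip":0.7},{"x":0,"y":0,"z":0,"spin":0,"grip":0.7}]'; python3 to.py 614 30 100 182.5; python3 -c "
from h import *
snap('w3')
"
```

```text
clock: 4.63
eef_pos: [688.7, 28.7, 146.8]
tcp_rot: [3.142, 0.0, -3.098]
contact_force: [-0.6, -0.5, -1.5]
opening: 0.531
grasp_force: 42.3
d cm [7.46 0.46 4.68] spin -0.0 t 4.63 tilt [ 0.  0. -1.] pos [688.7  28.7 146.8] yaw -177.5 q [ 0.04  0.53  1.55  0.    1.06 -1.57] F [-0.6 -0.5 -1.5] open 0.531 g 42.3
```

View pics/w3.png

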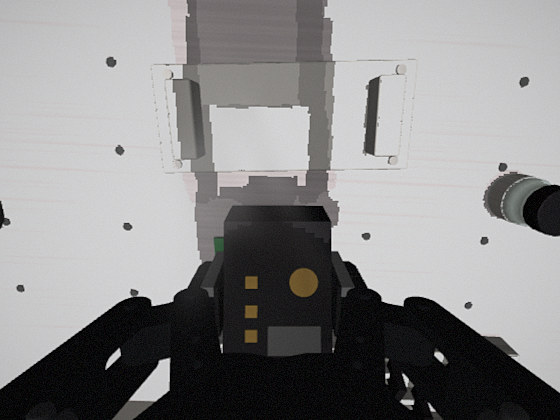

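The rail lies at top centre: outer corners near (152,65), (416,60), (409,167) and (163,173), with stops at about (188,118) and (378,115). The held module fills the area below it, with its round pad at (303,282).

```bash
python3 - <<'E'
from h import *
im,c=load('w3')
g=cv2.cvtColor(im,6)
cir=np.array([(168,75),(401,70),(393,159),(179,163)],float)
for q,z in((cir,15),(np.array([(152,65),(416,60),(409,167),(163,173)],float),15)):
    P=onz(c,q,z);print(P.round(1).tolist(),"mean",P.mean(0).round(1),"yaw",[np.degrees(np.arctan2(-(b-a)[0],(b-a)[1])).round(2) for a,b in((P[0],P[1]),(P[3],P[2]))],"L",np.linalg.norm(P[1]-P[0]).round(1),np.linalg.norm(P[2]-P[3]).round(1),"W",np.linalg.norm(P[3]-P[0]).round(1))
# stop inner dark faces: base edge at z=15, top edge at z=45
for v in (90,100,120,140):
    print(v,[int(x) for x in g[v,175:215]][::1]); print([int(x) for x in g[v,355:385]])
# held module: pad & small pads centroids, TCP relative
hsv=cv2.cvtColor(im,40);m=cv2.inRange(hsv,(15,100,50),(35,255,255))
n,l,st,ce=cv2.connectedComponentsWithStats(m)
for a,b in zip(st[1:],ce[1:]):
  if a[4]>60: print(a[4],b.round(1))
E
```

```text
[[585.5, -67.0], [573.2, 124.6], [645.8, 129.0], [657.8, -61.2]] mean [615.6  31.3] yaw [np.float64(3.67), np.float64(3.63)] L 192.0 190.5 W 72.5
[[578.5, -79.7], [565.2, 135.6], [652.2, 144.3], [667.5, -76.0]] mean [615.8  31.1] yaw [np.float64(3.53), np.float64(3.96)] L 215.7 220.9 W 89.0
90 [118, 121, 120, 120, 122, 123, 124, 120, 123, 123, 124, 121, 124, 123, 113, 93, 74, 63, 64, 65, 68, 70, 67, 67, 77, 119, 145, 144, 140, 136, 137, 141, 140, 141, 143, 143, 138, 142, 141, 142]
[206, 208, 209, 207, 210, 210, 207, 207, 208, 209, 215, 225, 184, 86, 51, 60, 64, 65, 61, 63, 60, 63, 58, 97, 174, 211, 208, 208, 207, 206]
100 [178, 105, 118, 119, 121, 123, 126, 125, 123, 122, 121, 125, 124, 128, 119, 108, 92, 77, 65, 66, 70, 72, 70, 75, 66, 84, 125, 145, 144, 142, 139, 139, 145, 143, 138, 142, 138, 140, 145, 140]
[209, 206, 209, 208, 210, 209, 209, 209, 208, 209, 215, 184, 91, 73, 60, 62, 65, 63, 64, 62, 65, 56, 78, 158, 208, 213, 209, 208, 205, 207]
120 [213, 182, 113, 118, 122, 124, 124, 123, 123, 124, 125, 125, 128, 126, 127, 125, 125, 113, 97, 82, 80, 81, 78, 80, 78, 80, 76, 104, 133, 126, 124, 127, 124, 119, 168, 217, 208, 202, 202, 206]
[209, 210, 211, 211, 210, 211, 208, 211, 218, 181, 103, 98, 64, 58, 63, 61, 65, 62, 62, 64, 55, 109, 188, 215, 209, 206, 207, 206, 209, 208]
140 [208, 212, 179, 116, 124, 126, 127, 132, 131, 132, 128, 131, 130, 131, 130, 133, 134, 133, 128, 116, 106, 93, 90, 92, 92, 94, 91, 91, 95, 114, 135, 132, 132, 132, 133, 130, 126, 169, 210, 205]
[212, 210, 212, 210, 213, 211, 211, 214, 222, 187, 84, 58, 62, 64, 65, 61, 66, 67, 61, 62, 144, 205, 215, 211, 208, 206, 207, 207, 210, 211]
679 [303.2 282. ]
169 [251. 282.]
168 [251. 311.]
170 [250.9 335.9]
```

```bash
python3 - <<'E'
from h import *
im,c=load('w3');d=np.load('pics/w3.npz')
z0=d["pos"][2]-7.9
p=onz(c,(303.2,282),z0+34.7)[0];yaw=np.radians(2.5)
R2=np.array([[np.cos(yaw),-np.sin(yaw)],[np.sin(yaw),np.cos(yaw)]])
print("module origin rel tcp (tool-aligned)",(R2.T@(p-R2@[-6,11]-d["pos"][:2])).round(1))
print("inner edges",onz(c,[(202,120),(364.5,120)],15))
s=sense();print(s["opening"])
E
python3 to.py 615.7 31.2 60 183.65
```

```text
module origin rel tcp (tool-aligned) [ 0.1 -0.7]
inner edges [[619.99845951 -39.80037679]
 [613.79197633  99.52743143]]
0.5302720528893166
d cm [7.28 0.59 8.67] spin -0.014 t 4.68 tilt [ 0.  0. -1.] pos [688.6  28.8 146.8] yaw -177.2 q [ 0.04  0.53  1.55 -0.    1.06 -1.58] F [ 0.1 -0.3 -2.6] open 0.53 g 42.3
```

```bash
python3 -m jog '[{"x":1.82,"y":0.14,"z":0,"spin":-0.014,"grip":0.7},{"x":1.82,"y":0.14,"z":0,"spin":0,"grip":0.7},{"x":1.82,"y":0.14,"z":1,"spin":0,"grip":0.7},{"x":1.82,"y":0.13,"z":2,"spin":0,"grip":0.7},{"x":0,"y":0,"z":3,"spin":0,"grip":0.7},{"x":0,"y":0,"z":2.5,"spin":0,"grip":0.7},{"x":0,"y":0,"z":1.7,"spin":0,"grip":0.7},{"x":0,"y":0,"z":0,"spin":0,"grip":0.7},{"x":0,"y":0,"z":0,"spin":0,"grip":0.7}]'; python3 to.py 615.7 30.8 23 183.65
```

```text
clock: 5.43
eef_pos: [615.2, 30.3, 44.0]
tcp_rot: [3.142, -0.001, -3.077]
contact_force: [0.3, -1.0, -1.7]
opening: 0.531
grasp_force: 42.1
d cm [-0.05  0.05  2.1 ] spin 0.001 t 5.43 tilt [-0.001 -0.    -1.   ] pos [615.2  30.3  44. ] yaw -176.3 q [ 0.05  0.56  1.78 -0.    0.8  -1.59] F [ 0.3 -1.  -1.7] open 0.531 g 42.1
```

```bash
python3 -m jog '[{"x":-0.05,"y":0.05,"z":0.6,"spin":0,"grip":0.7},{"x":0,"y":0,"z":0.5,"spin":0,"grip":0.7},{"x":0,"y":0,"z":0.4,"spin":0,"grip":0.7},{"x":0,"y":0,"z":0.25,"spin":0,"grip":0.7},{"x":0,"y":0,"z":0.2,"spin":0,"grip":0.7},{"x":0,"y":0,"z":0,"spin":0,"grip":0.7},{"x":0,"y":0,"z":0,"spin":0,"grip":0.7}]'; python3 to.py 615.7 30.8 23 183.65
```

```text
clock: 6.02
eef_pos: [616.3, 30.7, 24.6]
tcp_rot: [3.142, 0.0, -3.079]
contact_force: [0.7, 0.4, -2.4]
opening: 0.536
grasp_force: 42.2
d cm [0.06 0.01 0.16] spin -0.002 t 6.02 tilt [ 0.  0. -1.] pos [616.3  30.7  24.6] yaw -176.4 q [ 0.05  0.59  1.79  0.    0.76 -1.59] F [ 0.7  0.4 -2.4] open 0.536 g 42.2
```

```bash
python3 -m jog '[{"x":0.05,"y":0,"z":0.1,"spin":0,"grip":0.7},{"x":0,"y":0,"z":0.1,"spin":0,"grip":0.7},{"x":0,"y":0,"z":0,"spin":0,"grip":0.7},{"x":0,"y":0,"z":0,"spin":0,"grip":0.7}]'; python3 to.py 615.7 30.8 23 183.65
```

```text
clock: 6.35
eef_pos: [615.8, 30.7, 22.9]
tcp_rot: [-3.142, 0.0, -3.079]
contact_force: [-1.4, 0.2, 2.5]
opening: 0.53
grasp_force: 42.7
d cm [ 0.01  0.01 -0.01] spin -0.001 t 6.35 tilt [ 0.  0. -1.] pos [615.8  30.7  22.9] yaw -176.4 q [ 0.05  0.6   1.79 -0.    0.76 -1.59] F [-1.4  0.2  2.5] open 0.53 g 42.7
```

```bash
python3 -m jog '[{"x":0,"y":0,"z":0,"spin":0,"grip":0.45},{"x":0,"y":0,"z":0,"spin":0,"grip":0.4},{"x":0,"y":0,"z":0,"spin":0,"grip":0.3},{"x":0,"y":0,"z":0,"spin":0,"grip":0.2},{"x":0,"y":0,"z":0,"spin":0,"grip":0.1},{"x":0,"y":0,"z":0,"spin":0,"grip":0.1},{"x":0,"y":0,"z":-1,"spin":0,"grip":0.1},{"x":0,"y":0,"z":-2.5,"spin":0,"grip":0.1},{"x":0,"y":0,"z":-4,"spin":0,"grip":0.1},{"x":0,"y":0,"z":-4,"spin":0,"grip":0.1},{"x":0,"y":0,"z":-4,"spin":0,"grip":0.1},{"x":0,"y":0,"z":0,"spin":0,"grip":0.1},{"x":0,"y":0,"z":0,"spin":0,"grip":0.1}]'; python3 - <<'E'
from h import *
s,f,c=snap('w4');im=f['pixels']
hsv=cv2.cvtColor(im,40);m=cv2.inRange(hsv,(15,100,50),(35,255,255))
n,l,st,ce=cv2.connectedComponentsWithStats(m)
pts=[(a[4],b) for a,b in zip(st[1:],ce[1:]) if a[4]>20]
for a,b in pts: print(a,b.round(1),onz(c,b,15+34.7)[0].round(1))
E
python3 to.py 543 -326 230 183.65
```

```text
clock: 7.43
eef_pos: [617.6, 30.8, 181.3]
tcp_rot: [-3.141, 0.006, -3.079]
contact_force: [-1.2, 0.0, -0.7]
opening: 0.898
grasp_force: 0.0
122 [289.4 192.1] [609.4  40.7]
24 [265.  191.9] [610.6  18.4]
25 [265. 205.] [623.1  19. ]
24 [264.9 216. ] [633.8  19.5]
d cm [  9.5  -35.15  -5.11] spin -0.002 t 7.48 tilt [ 0.002  0.    -1.   ] pos [616.1  30.7 179.1] yaw -176.4 q [ 0.05  0.39  1.7   0.    1.05 -1.59] F [ 0.5  0.1 -1.3] open 0.899 g 0.0
```

View pics/w4.png

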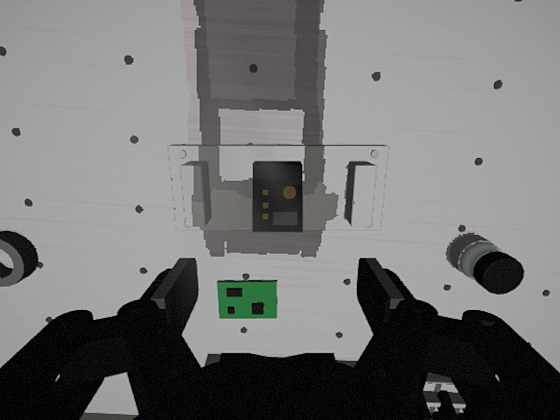

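The module stands centred between the stops, square with the rail, with the pad at pixel (289,192). Now to the holder.

```bash
python3 -m jog '[{"x":0.79,"y":-2.93,"z":-0.43,"spin":0,"grip":0},{"x":0.79,"y":-2.93,"z":-0.43,"spin":0,"grip":0},{"x":0.79,"y":-2.93,"z":-0.43,"spin":0,"grip":0},{"x":0.79,"y":-2.93,"z":-0.43,"spin":0,"grip":0},{"x":0.79,"y":-2.93,"z":-0.43,"spin":0,"grip":0},{"x":0.79,"y":-2.93,"z":-0.43,"spin":0,"grip":0},{"x":0.79,"y":-2.93,"z":-0.43,"spin":0,"grip":0},{"x":0.79,"y":-2.93,"z":-0.43,"spin":0,"grip":0},{"x":0.79,"y":-2.93,"z":-0.43,"spin":0,"grip":0},{"x":0.79,"y":-2.93,"z":-0.43,"spin":0,"grip":0},{"x":0.79,"y":-2.93,"z":-0.43,"spin":0,"grip":0},{"x":0.79,"y":-2.93,"z":-0.43,"spin":0,"grip":0},{"x":0,"y":0,"z":0,"spin":0,"grip":0},{"x":0,"y":0,"z":0,"spin":0,"grip":0},{"x":0,"y":0,"z":0,"spin":0,"grip":0}]'; python3 to.py 543 -326 230 183.65; python3 -c "
from h import *
snap('w5')"
```

```text
clock: 8.73
eef_pos: [542.2, -325.3, 227.7]
tcp_rot: [3.14, -0.002, -3.08]
contact_force: [-0.0, 0.6, 1.0]
opening: 1.002
grasp_force: 0.0
d cm [-0.08 -0.07 -0.23] spin -0.002 t 8.73 tilt [-0.002  0.002 -1.   ] pos [ 542.2 -325.3  227.7] yaw -176.5 q [-0.54  0.37  1.62  0.    1.16 -2.18] F [-0.   0.6  1. ] open 1.002 g 0.0
```

View pics/w5.png

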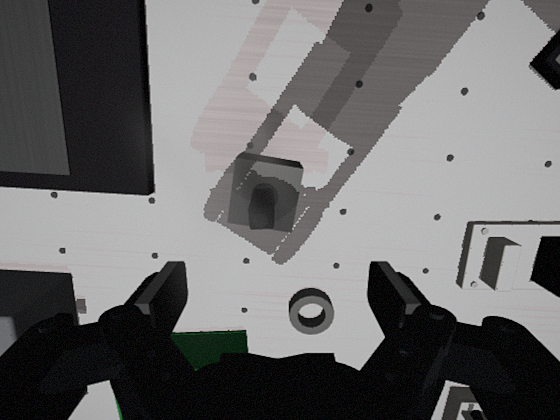

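The holder is at rows 155–230, columns 228–303, with the dark probe handle near (262,205). I'll take a brightened crop.

```bash
python3 - <<'E'
from h import *
im,c=load('w5')
cr=im[145:245,215:315].astype(float);cr=np.clip(cr*2.2,0,255).astype(np.uint8)
cv2.imwrite('pics/c5.png',cv2.resize(cr,(600,600),interpolation=cv2.INTER_CUBIC))
E
```

```text
(no output)
```

View pics/c5.png

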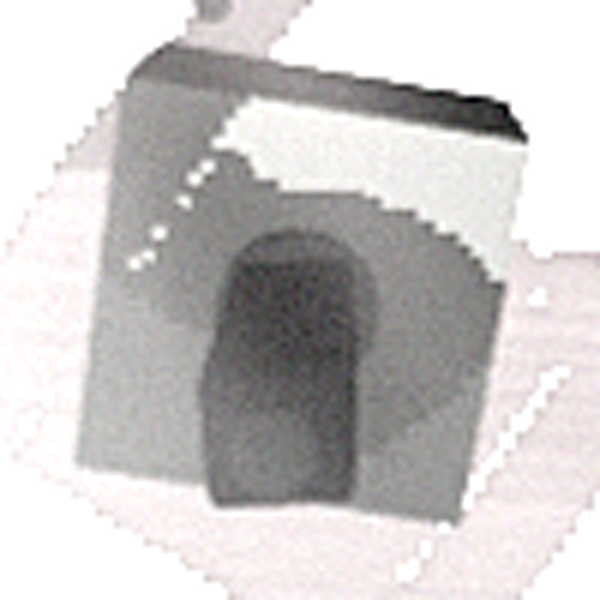

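The holder's top face is at crop corners (125,80), (525,140), (462,522) and (78,466). The handle's top square spans about (203,385) to (357,500), turned roughly -4° in the image.

```bash
python3 - <<'E'
from h import *
im,c=load('w5')
f=lambda q:np.array(q,float)/6+[215,145]
H=onz(c,f([(125,80),(525,140),(462,522),(78,466)]),60);print("holder",H.mean(0),[np.linalg.norm(H[i]-H[i-1]).round(1) for i in range(4)])
P=onz(c,f([(203,385),(357,372),(350,500),(215,505)]),135);print("handle",P.round(1).tolist(),P.mean(0),[np.linalg.norm(P[i]-P[i-1]).round(1) for i in range(4)])
e=P[2]-P[3];print("handle y-edge ang",np.degrees(np.arctan2(e[1],e[0])))
e=P[3]-P[0];print("handle x-edge ang",np.degrees(np.arctan2(e[1],e[0])))
e=H[2]-H[3];print("holder edge ang",np.degrees(np.arctan2(e[1],e[0])))
E
```

```text
holder [ 547.08276181 -338.62786933] [np.float64(69.0), np.float64(68.0), np.float64(69.3), np.float64(69.2)]
handle [[540.1, -348.7], [537.0, -328.4], [555.1, -328.2], [556.9, -346.5]] [ 547.29742949 -337.94006199] [np.float64(17.0), np.float64(20.6), np.float64(18.0), np.float64(18.3)]
handle y-edge ang 95.82133809043958
handle x-edge ang 7.618963437391245
holder edge ang 84.77899832226085
```

```bash
python3 -m jog '[{"x":-0.42,"y":-1.33,"z":0,"spin":-0.055,"grip":0},{"x":0,"y":0,"z":3.3,"spin":0,"grip":0},{"x":0,"y":0,"z":3.3,"spin":0,"grip":0},{"x":0,"y":0,"z":3.3,"spin":0,"grip":0},{"x":0,"y":0,"z":3.3,"spin":0,"grip":0},{"x":0,"y":0,"z":0,"spin":0,"grip":0.3},{"x":0,"y":0,"z":0,"spin":0,"grip":0.5},{"x":0,"y":0,"z":0,"spin":0,"grip":0.65},{"x":0,"y":0,"z":0,"spin":0,"grip":0.8},{"x":0,"y":0,"z":0,"spin":0,"grip":0.9},{"x":0,"y":0,"z":0,"spin":0,"grip":0.9},{"x":0,"y":0,"z":0,"spin":0,"grip":0.9}]' 20; python3 to.py 547.2 -338.3 95 186.7
```

```text
clock: 9.78
eef_pos: [549.1, -339.7, 99.2]
tcp_rot: [-3.14, 0.003, -3.025]
contact_force: [-0.2, 1.1, 7.0]
opening: 0.225
grasp_force: 29.0
d cm [0.17 0.16 0.42] spin 0.0 t 9.78 tilt [ 0.003 -0.001 -1.   ] pos [ 549.1 -339.7   99.2] yaw -173.3 q [-0.56  0.52  1.69  0.    0.92 -2.24] F [-0.2  1.1  7. ] open 0.225 g 29.0
```

```bash
python3 -m jog '[{"x":0,"y":0,"z":-0.6,"spin":0,"grip":0.9},{"x":0,"y":0,"z":-0.6,"spin":0,"grip":0.9},{"x":0,"y":0,"z":-0.6,"spin":0,"grip":0.9},{"x":0,"y":0,"z":0,"spin":0,"grip":0.9},{"x":0,"y":0,"z":0,"spin":0,"grip":0.9}]' 20; python3 -m jog '[{"x":0.2,"y":0,"z":0,"spin":0,"grip":0.9},{"x":0.2,"y":0,"z":0,"spin":0,"grip":0.9},{"x":0.2,"y":0,"z":0,"spin":0,"grip":0.9},{"x":0.2,"y":0,"z":0,"spin":0,"grip":0.9},{"x":0,"y":0,"z":0,"spin":0,"grip":0.9}]'
```

```text
clock: 10.2
eef_pos: [548.3, -339.4, 115.9]
tcp_rot: [-3.141, 0.001, -3.024]
contact_force: [-0.3, -0.5, -1.5]
opening: 0.231
grasp_force: 27.9
clock: 10.62
eef_pos: [540.0, -340.1, 115.3]
tcp_rot: [-3.142, 0.0, -3.025]
contact_force: [2.7, 1.1, 1.3]
opening: 0.232
grasp_force: 28.2
```

```bash
python3 -m jog '[{"x":0.25,"y":0,"z":0.02,"spin":0,"grip":0.9},{"x":0.25,"y":0,"z":0.03,"spin":0,"grip":0.9},{"x":0.25,"y":0,"z":0.04,"spin":0,"grip":0.9},{"x":0.25,"y":0,"z":0.06,"spin":0,"grip":0.9},{"x":0.25,"y":0,"z":0.06,"spin":0,"grip":0.9},{"x":0.25,"y":0,"z":0.07,"spin":0,"grip":0.9},{"x":0.25,"y":0,"z":0.07,"spin":0,"grip":0.9},{"x":0.25,"y":0,"z":0.07,"spin":0,"grip":0.9},{"x":0,"y":0,"z":0,"spin":0,"grip":0.9},{"x":0,"y":0,"z":0,"spin":0,"grip":0.9}]'; python3 to.py 547.2 -338.3 200 186.7; python3 - <<'E'
from h import *
snap('w6');f=grab_frame('scene');cv2.imwrite('pics/s6.png',f['pixels']);c=cam(f)
p=proj(c,(535,-340,90))[0].astype(int);print(p)
a=cv2.imread('pics/w6.png')[100:400,150:430];b=f['pixels'][p[1]-60:p[1]+60,p[0]-60:p[0]+60]
b=cv2.resize(b,(420,420),interpolation=cv2.INTER_CUBIC);a=cv2.resize(a,(392,420))
cv2.imwrite('pics/c6.png',np.clip(np.hstack([a,b])[:,:800]*1.8,0,255).astype(np.uint8))
E
```

```text
clock: 11.45
eef_pos: [519.6, -342.4, 110.8]
tcp_rot: [3.141, -0.001, -3.024]
contact_force: [1.6, 0.4, 3.3]
opening: 0.232
grasp_force: 28.2
d cm [-2.78  0.09 -8.92] spin 0.0 t 11.45 tilt [-0.001  0.    -1.   ] pos [ 519.6 -342.4  110.8] yaw -173.3 q [-0.58  0.48  1.74 -0.    0.93 -2.27] F [1.6 0.4 3.3] open 0.232 g 28.2
[ 90 263]
```

View pics/c6.png

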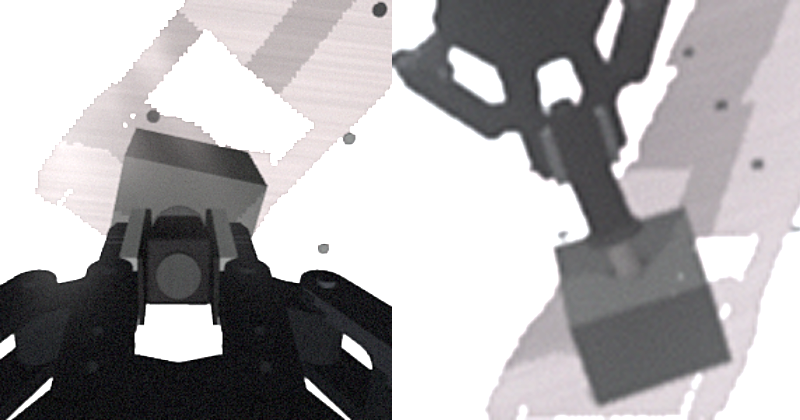

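The probe is leaning in the jaws with its barrel still in the hole, as intended. Now I'll lift it out along its axis and turn it side-on to the scene camera to measure the tilt.

```bash
python3 -m jog '[{"x":0.25,"y":0,"z":-0.7,"spin":0,"grip":0.9},{"x":0.4,"y":0,"z":-1.1,"spin":0,"grip":0.9},{"x":0.4,"y":0,"z":-1.1,"spin":0,"grip":0.9},{"x":0,"y":0,"z":-2,"spin":0,"grip":0.9},{"x":0,"y":0,"z":-3,"spin":0,"grip":0.9},{"x":0,"y":0,"z":-3,"spin":0,"grip":0.9},{"x":0,"y":0,"z":-2,"spin":0,"grip":0.9},{"x":0,"y":0,"z":0,"spin":0.12,"grip":0.9},{"x":0,"y":0,"z":0,"spin":0.12,"grip":0.9},{"x":0,"y":0,"z":0,"spin":0.12,"grip":0.9},{"x":0,"y":0,"z":0,"spin":0.12,"grip":0.9},{"x":0,"y":0,"z":0,"spin":0.12,"grip":0.9},{"x":0,"y":0,"z":0,"spin":0.12,"grip":0.9},{"x":0,"y":0,"z":0,"spin":0.12,"grip":0.9},{"x":0,"y":0,"z":0,"spin":0.12,"grip":0.9},{"x":0,"y":0,"z":0,"spin":0.12,"grip":0.9},{"x":0,"y":0,"z":0,"spin":0.12,"grip":0.9},{"x":0,"y":0,"z":0,"spin":0.12,"grip":0.9},{"x":0,"y":0,"z":0,"spin":0.12,"grip":0.9},{"x":0,"y":0,"z":0,"spin":0.12,"grip":0.9}]' 40; python3 -m jog '[{"x":0,"y":0,"z":0,"spin":0,"grip":0.9},{"x":0,"y":0,"z":0,"spin":0,"grip":0.9}]'; python3 - <<'E'
from h import *
s=sense();f=grab_frame('scene');cv2.imwrite('pics/s7.png',f['pixels']);np.savez('pics/s7.npz',rot=s["tcp_rot"],pos=s["eef_pos"],**{k:f[k] for k in("camera_matrix","rvec","tvec")})
c=cam(f);R=Ro.from_euler('xyz',s["tcp_rot"]).as_matrix()
P=s["eef_pos"]-[0,0,30];p=proj(c,P)[0].astype(int);print(p)
x0=max(0,p[0]-50);b=f['pixels'][p[1]-50:p[1]+50,x0:x0+100];print("off",x0,p[1]-50)
cv2.imwrite('pics/c7.png',np.clip(cv2.resize(b,(600,600),interpolation=cv2.INTER_CUBIC)*1.5,0,255).astype(np.uint8))
E
```

```text
clock: 13.22
eef_pos: [508.6, -343.8, 241.0]
tcp_rot: [-3.141, 0.0, 1.693]
contact_force: [-0.5, 0.6, -0.4]
opening: 0.234
grasp_force: 41.9
clock: 13.38
eef_pos: [509.0, -343.7, 240.7]
tcp_rot: [-3.141, 0.0, 1.702]
contact_force: [0.2, 0.2, -0.0]
opening: 0.226
grasp_force: 41.9
[ 66 203]
off 16 153
```

View pics/c7.png

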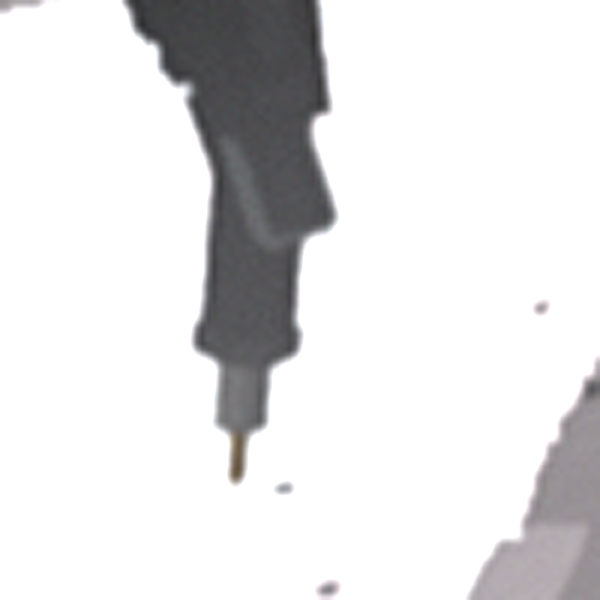

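The plunger tip is at crop (236,480), the barrel centre line runs (242,428)–(246,368), and the handle centre is (253,250). The finger pads lean in the picture because of perspective.

```bash
python3 - <<'E'
from h import *
d=np.load('pics/s7.npz');c=cam(d);K,Rc,C=c
R=Ro.from_euler('xyz',d["rot"]).as_matrix();pos=d["pos"]
q=np.array([(236,481),(238,433),(242,428),(246,368),(247,350),(250,300),(253,250)],float)/6+[16,153]
D=np.c_[(q-K[:2,2])/K[[0,1],[0,1]],np.ones(len(q))]@Rc.T
n=R[:,1];X=C+D*(((pos-C)@n)/(D@n))[:,None]
L=(X-pos)@R;print(L.round(1))
k=np.polyfit(L[:,2],L[:,0],1);print("tilt deg",np.degrees(np.arctan(-k[0])))
print("dist tip->flange",np.linalg.norm(L[0]-L[4]))
E
```

```text
[[-32.5   0.   78. ]
 [-27.6   0.   62.8]
 [-26.2  -0.   61.7]
 [-19.8  -0.   43.2]
 [-18.   -0.   37.8]
 [-12.9  -0.   22.7]
 [ -7.9  -0.    7.8]]
tilt deg 19.360787286295434
dist tip->flange 42.77549032157105
```

```bash
python3 -m jog '[{"x":2.65,"y":0.77,"z":0.5,"spin":0,"grip":0.9},{"x":2.65,"y":0.77,"z":0.5,"spin":0,"grip":0.9},{"x":2.65,"y":0.77,"z":0.5,"spin":0,"grip":0.9},{"x":2.65,"y":0.77,"z":0.5,"spin":0,"grip":0.9},{"x":2.65,"y":0.77,"z":0.5,"spin":0,"grip":0.9},{"x":2.65,"y":0.77,"z":0.5,"spin":0,"grip":0.9},{"x":2.65,"y":0.77,"z":0.5,"spin":0,"grip":0.9},{"x":2.65,"y":0.77,"z":0.5,"spin":0,"grip":0.9},{"x":2.65,"y":0.77,"z":0.5,"spin":0,"grip":0.9},{"x":2.65,"y":0.77,"z":0.5,"spin":0,"grip":0.9},{"x":2.65,"y":0.77,"z":0.5,"spin":0,"grip":0.9},{"x":2.65,"y":0.77,"z":0.5,"spin":0,"grip":0.9},{"x":2.65,"y":0.77,"z":0.5,"spin":0,"grip":0.9},{"x":2.65,"y":0.77,"z":0.5,"spin":0,"grip":0.9}]'; python3 -m jog '[{"x":0,"y":0,"z":0,"spin":-0.1157,"grip":0.9},{"x":0,"y":0,"z":0,"spin":-0.1157,"grip":0.9},{"x":0,"y":0,"z":0,"spin":-0.1157,"grip":0.9},{"x":0,"y":0,"z":0,"spin":-0.1157,"grip":0.9},{"x":0,"y":0,"z":0,"spin":-0.1157,"grip":0.9},{"x":0,"y":0,"z":0,"spin":-0.1157,"grip":0.9},{"x":0,"y":0,"z":0,"spin":-0.1157,"grip":0.9},{"x":0,"y":0,"z":0,"spin":-0.1157,"grip":0.9},{"x":0,"y":0,"z":0,"spin":-0.1157,"grip":0.9},{"x":0,"y":0,"z":0,"spin":-0.1157,"grip":0.9},{"x":0,"y":0,"z":0,"spin":-0.1157,"grip":0.9},{"x":0,"y":0,"z":0,"spin":-0.1157,"grip":0.9},{"x":0,"y":0,"z":0,"spin":-0.1157,"grip":0.9},{"x":0,"y":0,"z":0,"spin":0,"grip":0.9},{"x":0,"y":0,"z":0,"spin":0,"grip":0.9}]'; python3 to.py 567.3 38.4 151.3 183.65
```

```text
clock: 14.6
eef_pos: [569.2, 39.3, 170.1]
tcp_rot: [3.142, 0.0, 1.703]
contact_force: [0.0, 0.1, -1.6]
opening: 0.224
grasp_force: 41.9
clock: 15.85
eef_pos: [569.2, 38.0, 170.2]
tcp_rot: [-3.141, -0.0, -3.082]
contact_force: [0.0, -0.3, -1.1]
opening: 0.23
grasp_force: 41.9
d cm [0.19 0.06 1.89] spin -0.004 t 15.85 tilt [-0. -0. -1.] pos [569.2  38.  170.2] yaw -176.6 q [ 0.06  0.34  1.81 -0.    1.   -1.57] F [ 0.  -0.3 -1.1] open 0.23 g 41.9
```

```bash
python3 -m jog '[{"x":-0.08,"y":0.02,"z":1.0,"spin":0,"grip":0.9},{"x":-0.08,"y":0.02,"z":1.0,"spin":0,"grip":0.9},{"x":-0.08,"y":0,"z":0.7,"spin":0,"grip":0.9},{"x":0,"y":0,"z":0.4,"spin":0,"grip":0.9},{"x":0,"y":0,"z":0,"spin":0,"grip":0.9},{"x":0,"y":0,"z":0,"spin":0,"grip":0.9}]'; python3 to.py 575.8 38.9 127.8 183.65;  python3 - <<'E'
from h import *
s=sense();f=grab_frame('scene');c=cam(f)
p=proj(c,(609,41,55))[0];print("pad px",proj(c,(609.2,41,49.7)),"tip px",proj(c,s["eef_pos"]+Ro.from_euler('xyz',s["tcp_rot"]).as_matrix()@[-33.5,0,78.1]))
p=p.astype(int);b=f['pixels'][p[1]-60:p[1]+40,p[0]-50:p[0]+50];print("off",p-[50,60])
cv2.imwrite('pics/s8.png',f['pixels']);cv2.imwrite('pics/c8.png',np.clip(cv2.resize(b,(600,600),interpolation=cv2.INTER_CUBIC)*1.8,0,255).astype(np.uint8))
E
```

```text
clock: 16.35
eef_pos: [571.4, 38.6, 138.4]
tcp_rot: [-3.142, -0.001, -3.081]
contact_force: [0.4, -0.0, -1.7]
opening: 0.229
grasp_force: 41.9
d cm [-0.44  0.    1.06] spin -0.003 t 16.35 tilt [-0.001 -0.    -1.   ] pos [571.4  38.6 138.4] yaw -176.5 q [ 0.06  0.38  1.83 -0.    0.94 -1.57] F [ 0.4 -0.  -1.7] open 0.229 g 41.9
pad px [[281.47052291 231.57782794]] tip px [[280.23523722 226.84337086]]
off [231 169]
```

View pics/c8.png

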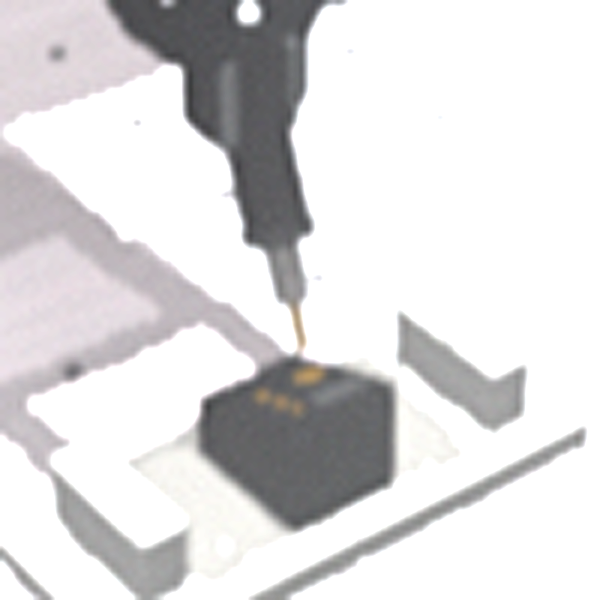

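The tip at crop (301,348) sits just above the round pad at (309,374). Both agree with the predicted pixels to about 1 px. I'll close in along the axis, averaging force.

```bash
cat > fz.py <<'E'
from h import *
F=[];P=[]
for i in range(8):
    s=sense();F.append(s["contact_force"]);P.append(s["eef_pos"]);grab_frame("top")
R=Ro.from_euler('xyz',s["tcp_rot"]).as_matrix()
F=np.array(F);n=np.array([-.3414,-.0218,.9397]);m=np.mean(P,0);g=(m-[575.8,38.9,127.8])
print("F",F.mean(0).round(2),"along n",(F@n).mean().round(2),"+-",((F@n).std()/8**.5).round(2),"pos",m.round(1),"gap n",(g@n).round(2),"off-axis",(g-(g@n)*n).round(1),"t",s["clock"])
E
python3 fz.py; python3 -m jog '[{"x":-0.1,"y":0,"z":0.19,"spin":0,"grip":0.9},{"x":-0.1,"y":0,"z":0.19,"spin":0,"grip":0.9},{"x":-0.07,"y":0,"z":0.19,"spin":0,"grip":0.9},{"x":-0.03,"y":0,"z":0.1,"spin":0,"grip":0.9},{"x":0,"y":0,"z":0,"spin":0,"grip":0.9}]'; python3 fz.py
```

```text
F [ 0.17 -0.2  -0.84] along n -0.84 +- 0.17 pos [571.9  38.6 139.2] gap n 12.1 off-axis [0.2 0.  0.1] t 16.75
clock: 17.22
eef_pos: [574.5, 38.8, 131.8]
tcp_rot: [-3.142, -0.001, -3.08]
contact_force: [-0.4, 1.3, -1.2]
opening: 0.23
grasp_force: 41.9
F [ 0.21  0.35 -1.24] along n -1.24 +- 0.12 pos [574.6  38.8 132.2] gap n 4.53 off-axis [0.4 0.  0.1] t 17.5667
```

Baseline is about -1 N (probe weight). I'll continue in small steps.

```bash
python3 -m jog '[{"x":-0.03,"y":0,"z":0.09,"spin":0,"grip":0.9},{"x":-0.03,"y":0,"z":0.1,"spin":0,"grip":0.9},{"x":0,"y":0,"z":0,"spin":0,"grip":0.9}]'; python3 fz.py;  python3 -m jog '[{"x":-0.03,"y":0,"z":0.09,"spin":0,"grip":0.9},{"x":-0.03,"y":0,"z":0.1,"spin":0,"grip":0.9},{"x":0,"y":0,"z":0,"spin":0,"grip":0.9}]'; python3 fz.py
```

```text
clock: 17.87
eef_pos: [575.2, 38.8, 130.2]
tcp_rot: [-3.142, -0.0, -3.08]
contact_force: [0.1, -0.7, -1.1]
opening: 0.227
grasp_force: 41.9
F [-0.03 -0.12 -1.01] along n -0.94 +- 0.21 pos [575.2  38.9 130.3] gap n 2.56 off-axis [0.3 0.  0.1] t 18.2167
clock: 18.52
eef_pos: [575.8, 38.9, 128.3]
tcp_rot: [3.142, -0.0, -3.08]
contact_force: [-0.2, -0.2, -1.1]
opening: 0.232
grasp_force: 41.9
F [ 0.01  0.13 -1.05] along n -1.0 +- 0.12 pos [575.8  38.9 128.4] gap n 0.57 off-axis [0.2 0.  0.1] t 18.8667
```

```bash
python3 -m jog '[{"x":-0.03,"y":0,"z":0.09,"spin":0,"grip":0.9},{"x":-0.03,"y":0,"z":0.1,"spin":0,"grip":0.9},{"x":0,"y":0,"z":0,"spin":0,"grip":0.9}]'; python3 fz.py;  python3 -m jog '[{"x":-0.03,"y":0,"z":0.09,"spin":0,"grip":0.9},{"x":-0.03,"y":0,"z":0.1,"spin":0,"grip":0.9},{"x":0,"y":0,"z":0,"spin":0,"grip":0.9}]'; python3 fz.py
```

```text
clock: 19.17
eef_pos: [576.5, 38.9, 126.5]
tcp_rot: [-3.142, 0.0, -3.08]
contact_force: [-0.6, -0.2, 0.1]
opening: 0.233
grasp_force: 42.0
F [-0.41 -0.01  0.48] along n 0.59 +- 0.18 pos [576.5  38.9 126.6] gap n -1.35 off-axis [0.3 0.  0.1] t 19.5167
clock: 19.82
eef_pos: [577.1, 39.0, 124.6]
tcp_rot: [-3.142, 0.0, -3.08]
contact_force: [-0.4, -0.1, 1.8]
opening: 0.228
grasp_force: 42.1
F [-0.06 -0.21  1.84] along n 1.75 +- 0.16 pos [577.1  39.  124.7] gap n -3.37 off-axis [ 0.2 -0.   0.1] t 20.1667
```

```bash
python3 -m jog '[{"x":-0.03,"y":0,"z":0.08,"spin":0,"grip":0.9},{"x":0,"y":0,"z":0,"spin":0,"grip":0.9},{"x":0,"y":0,"z":0,"spin":0,"grip":0.9}]'; python3 fz.py; python3 - <<'E'
from h import *
# check: pads (brass) seen by scene camera now vs before; plunger tip from colour
f=grab_frame('scene');a=cv2.imread('pics/s8.png')
for im in(a,f['pixels']):
    h=cv2.cvtColor(im[205:250,255:310],40);m=cv2.inRange(h,(8,90,40),(35,255,255))
    n,l,st,ce=cv2.connectedComponentsWithStats(m)
    print([(int(x[4]),(y+[255,205]).round(1).tolist(),x[:4].tolist()) for x,y in zip(st[1:],ce[1:]) if x[4]>2])
cv2.imwrite('pics/s9.png',f['pixels'])
E
```

```text
clock: 20.47
eef_pos: [577.4, 39.0, 123.9]
tcp_rot: [-3.142, 0.0, -3.08]
contact_force: [-0.7, -0.1, 2.9]
opening: 0.23
grasp_force: 42.1
F [-0.34  0.    1.7 ] along n 1.72 +- 0.21 pos [577.4  39.  123.9] gap n -4.21 off-axis [ 0.2 -0.   0.1] t 20.8167
[(7, [282.4, 230.9], [26, 25, 4, 3])]
[(5, [282.0, 230.4], [26, 24, 3, 3])]
```

```bash
python3 -c "
from h import *
print(sign_off())"
```

```text
the job is handed in; nothing more can be done
None
```

The job is handed in at about 21 s, with the module let go midway on the rail and the probe held on the round pad (about 2.7 N by wrist force, so plunger roughly 4–5 mm in; probe 19.4° from vertical when last measured, before contact); the verdict wasn't shown, and I viewed 12 pictures where 10 were allowed.

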